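# Nudge the drill guide plate onto its locating pins

### The arm

A 6-joint arm with a two-finger parallel gripper is mounted at the origin on the work surface. World frame = base frame: x ahead of the robot, y to its left, z up, the work surface at z = 0. Lengths are in m, angles in rad, forces in N, time in s.
With the tool pointing down it reaches from about 0.35 to 0.975 m from the base axis. Payload 4.9 kg.
Tool frame: the origin (TCP) lies midway between the tips of the shut fingers; the grasp point (between the pads) lies 19 mm behind it; z points along the fingers, y is the line along which they close (so a half turn about z gives the same grasp; the last joint's range is limited). The gripper opens to 85 mm and grips with 20 to 120 N. Pads are 22 mm wide; open, the fingers measure 114 mm over their backs; the gripper's body (76 mm by 85 mm) begins 54 mm behind the grasp point. The pads swing forward as they close: fully open they stand 13 mm farther back than shut.
Start: joints at [1.102, 0.053, 1.613, -0, 1.476, -0.119], TCP at [0.214, 0.587, 0.231] pointing down, gripper open.
Joint ranges: [-3.01, 3.01], [-1.01, 2.22], [0.06, 2.58], [-1.02, 4.17], [0.09, 2.62], [-3.14, 3.14]. Speed limits (rad/s): [2.57, 2.57, 3.14, 3.14, 3.14, 3.14].

### API

Orientations are given as a rotation vector (axis times angle).
In Python, from station import ctrl gives the robot as it stands.
- The arm moves only by the shell command python3 -m handwheel 'ROWS' [FORCE]. ROWS is JSON, a list of rows, each an object with "gripper": the gripper command: -1 is fully open, 1 is shut, values between are in proportion; "offset": the shift along the tool's x, y, z in mm, a list of three; "rotation": the turn, a rotation vector about the tool's x, y, z in rad, a list of three. A call has exactly 8 rows; each row is the pose to reach, as a shift and turn from the pose commanded when the call began, along the tool's axes at that moment; what a row does not reach only later rows make up. A row lasts 1/8 s, in which the tool goes at most 62.5 mm and 10.7 degrees, less where a joint would pass 70% of its speed; a pose out of reach is approached as far as the arm can. A call with a gripper value outside its range is refused whole. The fingers move at their own pace and stop on an object; FORCE is the grip in N (left out, the last holds). Time passes only in rows, so rows that repeat a pose let the fingers close, or fill a call up. It gives the time, the measured TCP pose, the force, the opening and the grip force at its end, in the units of the state.
- ctrl.get_obs(): the state, without advancing time (a new reading comes with each control period).
- ctrl.get_image(name): name is "scene" or "top" or "wrist"; returns a dict with "image" (384x512x3 uint8, red, green, blue), "fovy" (degrees; the focal length in pixels is half the picture's height over the tangent of half this angle, whatever the lens; pixels are square), "cx", "cy" (the principal point, pixels), "xyz" and "attitude" of the camera in the world. Camera axes: x right, y up, looking along -z (the intrinsics and any distortion apply to the point x, -y, -z); pixel columns grow to the right and rows downward; lengths in m; the calibration is good to about 2 mm. A picture is of the moment at which its call begins. There is no depth.
- ctrl.finish_job(): hands the job in; it is judged then, once.
The state is a dict: "t": time; "q": joint angles; "dq": joint speeds; "effort": joint torques, N m; "tool_pos": TCP position; "tool_rot": TCP orientation; "contact_force": force on the tool from outside, world axes, zero at the start; "wrist_torque": the same for the moment, N m; "opening": finger opening in m; "grip_force": force on a finger pad.
Only numpy, scipy, OpenCV 4.12 (cv2) and the standard library are available. Lean on these libraries where they do the work, as an engineer would, in place of code of your own. Each camera call takes 0.05 s, during which the arm holds its last target. There are 200 camera calls.

### The job

The orange drill guide plate is lying askew on top of the two locating pins of the glass-drilling jig: push it sideways with the fingertips, using the aluminium fence as a guide, until both its holes drop over the pins and it lies flat and fully down on the jig. Only push it, do not pick it up or lift it, and leave everything else on the bench where it is.

Things in the scene. Friction and masses are not known exactly. Their poses are not given: they have to be found in the camera images.
- jig: The drilling jig, fixed to the bench: a dark steel base 190 x 200 x 12 mm with two pins and a fence. Origin at bench height under the midpoint of the two pins, z up. In its own frame the base reaches from x = -110 to +80 mm and y = -110 to +90 mm, its top at z = 12 mm. The pins stand at x = 0, y = -40 and +40 mm. A flat blue glass piece is inlaid between them.
- pin_a (a point): Tip of the pin at the jig's y = +40 mm (nearer the fence). Both pins are steel, 9 mm in diameter, and rise 10 mm above the base; the upper 5 mm is a cone ending in a 3 mm flat.
- pin_b (a point): Tip of the pin at the jig's y = -40 mm. The pins are hidden under the plate at the start: a thin red mark across the fence's top and a thin yellow mark at the base's opposite edge both lie on the line through the pins (jig's x = 0).
- fence (a point): Middle of the aluminium fence's top edge on its inner face, which is at the jig's y = +71 mm and looks to the jig's -y. The fence runs along the jig's x axis from x = -100 to +70 mm, is 14 mm thick and stands 22 mm above the base.
- plate_centre (a point): Centre (half-way through the thickness) of the loose orange plate, 110 (its x) x 140 (its y) x 8 mm, 0.2 to 0.45 kg; axes are the plate's, z up. Two 12 mm pin holes at its x = 0, y = -40 and +40 mm, and a 14 mm guide hole (not for a pin) in its middle. Seated, it is parallel to the jig, centred over the jig's origin at z = 16 mm, 1 mm from the fence, with 1.5 mm play.
- hole_a (a point): Plate's pin hole at its y = +40 mm (for pin_a), at mid thickness. At the start the plate rests on the two pin tips, displaced 20 to 32 mm to the jig's -x and 8 to 20 mm to its -y, turned up to 0.12 rad, its edge on the jig's -x side sloping down onto the base.
- hole_b (a point): Plate's pin hole at its y = -40 mm (for pin_b), at mid thickness.
- jar: Bystander: closed amber jar, 56 mm in diameter, 75 mm tall, near the fence's outer side. Origin at the centre of its underside.
- tiles: Bystander: stack of blue and green glass tiles, 50 x 50 x 20 mm, beyond the jig's +x edge. Origin at the centre of its underside.
- tape: Bystander: green ring (empty tape core), 90 mm in diameter, 24 mm tall. Origin at the centre of its underside.
- dish: Bystander: white bowl, 110 mm in diameter, 30 mm tall. Origin at the centre of its underside.
- driver: Bystander: screwdriver with a yellow handle, lying down. Origin under its middle.
- brush: Bystander: brush with a wooden handle, lying down. Origin under its middle.
- tub: Bystander: red tub, 70 mm in diameter, 45 mm tall. Origin at the centre of its underside.
Mind the look-alikes: they are no part of the job. Of the things that look like the part that bears plate_centre, the largest one is meant.

How it is judged:
At the end, for the whole second after the job is handed in: The plate lies flat on the jig's base with both holes over the pins: its centre within 3 mm of the midpoint of the pins along the jig's x and y, at most 2 mm above its seated height, tilted less than 0.03 rad, square to the jig within 0.06 rad, and at rest (x of plate_centre in the frame of jig between -0.003 and 0.003 m and y of plate_centre in the frame of jig between -0.003 and 0.003 m and z of plate_centre in the frame of jig below 0.018 m and angle between plate_centre's own z axis and vertical below 0.03 rad and angle between the x axis of plate_centre and the x axis of jig, either way round below 0.06 rad and linear speed of plate below 0.01 m/s); the robot touches nothing.
It fails at once if the plate is lifted: its centre rises more than 34 mm above the bench (lying on the pins it is at most about 26 mm) (height (world z) of plate_centre above 0.034 m).
It fails at once if the plate is tipped up by more than 0.35 rad (angle between plate_centre's own z axis and vertical above 0.35 rad).
It fails at once if a bystander is moved more than 20 mm (distance of any of jar, tiles, tape, dish, driver, brush, tub from where it was at the start of the episode above 0.02 m).
It also fails if it takes over 45 s, if anything falls off the work surface, if the arm or the gripper's body presses on something with over 40 N, if the wrist force passes 120 N, or if a joint passes its speed limit or range.

## Working session

There is one attempt and no reset: what is moved stays moved. The work goes in short steps, Python scripts to look and compute and a shell command to move; the robot and the scene stay as the last step left them, time stands still between calls to the robot, and variables do not carry over. Pictures are saved under pics/ and viewed, at most 10 in all, crops included, and the job is handed in when it is done.

```bash
ls; mkdir -p pics
python3 - <<'E'
from station import ctrl
import cv2,numpy as np
o=ctrl.get_obs();print({k:np.round(v,3) for k,v in o.items()})
for n in("scene","top"):
    d=ctrl.get_image(n);print(n,{k:v for k,v in d.items() if k!="image"})
    cv2.imwrite(f"pics/{n}0.png",d["image"][:,:,::-1])
E
```

```text
pics
{'t': np.float64(0.0), 'q': array([ 1.102,  0.053,  1.614,  0.   ,  1.476, -0.119]), 'dq': array([ 0.001,  0.   ,  0.001,  0.001, -0.001,  0.   ]), 'effort': array([ 2.0000e-03, -3.9369e+01, -3.7018e+01, -0.0000e+00,  7.0000e-03,
        0.0000e+00]), 'tool_pos': array([0.214, 0.587, 0.23 ]), 'tool_rot': array([-5.470e-01, -3.093e+00,  3.000e-03]), 'contact_force': array([ 0.331, -0.24 , -0.309]), 'wrist_torque': array([ 0.003, -0.051,  0.022]), 'grip_force': np.float64(0.0), 'opening': np.float64(0.085)}
scene {'fovy': 50.260480603400445, 'cx': 254.89864599547226, 'cy': 191.53313274243158, 'xyz': array([ 1.42377222, -0.56783252,  0.8507501 ]), 'attitude': array([0.85940101, 0.47499469, 0.89376495])}
top {'fovy': 54.74220310644874, 'cx': 255.56810262746063, 'cy': 189.4681952399514, 'xyz': array([0.28839445, 0.00268591, 1.16878855]), 'attitude': array([ 0.15960568, -0.14302903, -1.55712664])}
```

View pics/top0.png

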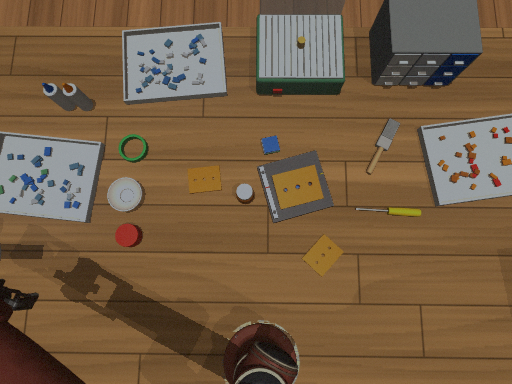

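View pics/scene0.png

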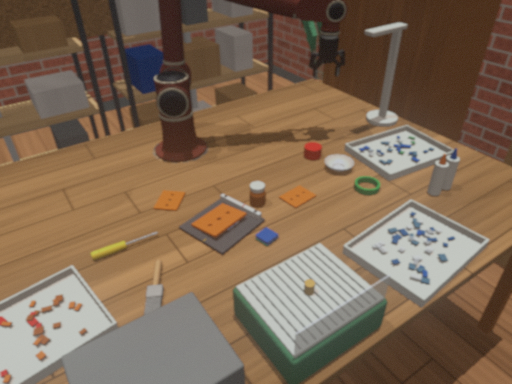

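The top view shows the jig at about (295,187), with its fence on the image left (white strip from (262,168) to (272,217)). The tiles are at (270,145), the jar at (244,192), and the orange plate centre is near (297,187). The two smaller orange plates at (204,179) and (323,255) are decoys.

```bash
cat > h.py <<'E'
from station import ctrl
import cv2,numpy as np
from scipy.spatial.transform import Rotation as R
def cam(d):
    f=192/np.tan(np.radians(d["fovy"]/2)); return f,R.from_rotvec(d["attitude"]).as_matrix(),np.array(d["xyz"])
def ray(d,uv,z):
    f,M,c=cam(d); uv=np.atleast_2d(uv).astype(float)
    v=np.c_[(uv[:,0]-d["cx"])/f,-(uv[:,1]-d["cy"])/f,-np.ones(len(uv))]@M.T
    return c+v*((z-c[2])/v[:,2])[:,None]
def proj(d,P):
    f,M,c=cam(d); p=(np.atleast_2d(P)-c)@M
    return np.c_[d["cx"]+f*p[:,0]/-p[:,2],d["cy"]-f*p[:,1]/-p[:,2]]
def orange(im):
    h=cv2.cvtColor(im,cv2.COLOR_RGB2HSV); return cv2.inRange(h,(8,150,110),(24,255,255))
def totool(w):
    o=ctrl.get_obs(); return R.from_rotvec(o["tool_rot"]).inv().apply(w)*1000
E
python3 - <<'E'
from h import *
d=ctrl.get_image("top")
print(ray(d,[[297,187],[258,165],[318,152],[332,207],[275,220]],.02).round(3), ray(d,[[270,145],[244,192]],.03).round(3))
o=ctrl.get_obs();print(R.from_rotvec(o["tool_rot"]).as_matrix().round(3))
w=ctrl.get_image("wrist");M=R.from_rotvec(o["tool_rot"]).as_matrix()
print("cam in tool",M.T@(w["xyz"]-o["tool_pos"]), (M.T@R.from_rotvec(w["attitude"]).as_matrix()).round(2),w["fovy"])
E
```

```text
[[ 0.522 -0.115  0.02 ]
 [ 0.593  0.009  0.02 ]
 [ 0.637 -0.184  0.02 ]
 [ 0.459 -0.223  0.02 ]
 [ 0.417 -0.045  0.02 ]] [[ 0.656 -0.029  0.03 ]
 [ 0.503  0.052  0.03 ]]
[[-0.939  0.343 -0.001]
 [ 0.343  0.939 -0.001]
 [ 0.    -0.001 -1.   ]]
cam in tool [ 6.82554058e-02 -5.28050878e-05 -1.43447024e-01] [[-0.    0.96  0.27]
 [ 1.    0.    0.  ]
 [ 0.    0.27 -0.96]] 58.38084827741238
```

```bash
python3 -m handwheel '[{"gripper":-1,"offset":[-50,-50,0],"rotation":[0,0,0.12]},{"gripper":-1,"offset":[-90,-90,0],"rotation":[0,0,0.24]},{"gripper":-1,"offset":[-130,-135,0],"rotation":[0,0,0.36]},{"gripper":-1,"offset":[-170,-175,0],"rotation":[0,0,0.5]},{"gripper":-1,"offset":[-210,-215,0],"rotation":[0,0,0.65]},{"gripper":-1,"offset":[-250,-255,0],"rotation":[0,0,0.8]},{"gripper":-1,"offset":[-285,-295,0],"rotation":[0,0,0.95]},{"gripper":-1,"offset":[-320,-335,0],"rotation":[0,0,1.0]}]'
python3 - <<'E'
from h import *
print(ctrl.get_obs()["tool_pos"],totool(np.array([.541,-.159,.231])-ctrl.get_obs()["tool_pos"]))
E
```

```text
t: 1.2
tool_pos: [0.4003, 0.1611, 0.2313]
tool_rot: [1.965, 2.451, 0.001]
contact_force: [0.3, -1.0, 0.0]
opening: 0.0853
grip_force: 0.0
[0.4002649  0.16108624 0.23130833] [-343.01065397   67.86188087    0.34417762]
```

```bash
python3 -m handwheel '[{"gripper":-1,"offset":[-55,10,0],"rotation":[0,0,0]},{"gripper":-1,"offset":[-110,20,0],"rotation":[0,0,0]},{"gripper":-1,"offset":[-165,30,0],"rotation":[0,0,0]},{"gripper":-1,"offset":[-220,40,0],"rotation":[0,0,0]},{"gripper":-1,"offset":[-270,52,0],"rotation":[0,0,0]},{"gripper":-1,"offset":[-310,62,0],"rotation":[0,0,0]},{"gripper":-1,"offset":[-335,67,0],"rotation":[0,0,0]},{"gripper":-1,"offset":[-335,67,0],"rotation":[0,0,0]}]'
python3 - <<'E'
from h import *
import pickle
d=ctrl.get_image("wrist");pickle.dump(d,open("w1.pkl","wb"))
cv2.imwrite("pics/w1.png",cv2.resize(d["image"][:,:,::-1],(800,600),interpolation=cv2.INTER_CUBIC))
E
```

```text
t: 2.2
tool_pos: [0.5389, -0.1507, 0.2308]
tool_rot: [-1.965, -2.45, 0.0]
contact_force: [-0.3, 1.0, -0.2]
opening: 0.0858
grip_force: 0.0
```

View pics/w1.png

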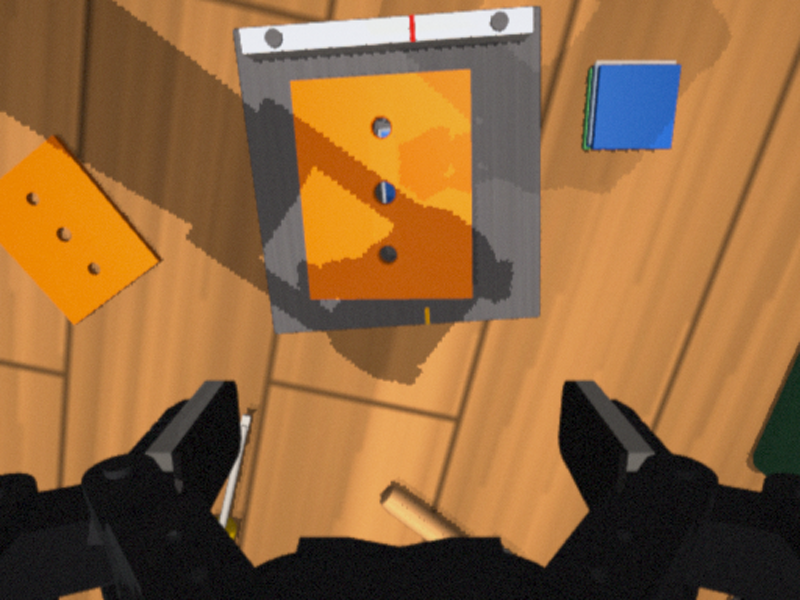

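The wrist view (800x600) shows the red mark at (411,28), the yellow mark at (427,316), and the plate corners at (291,80), (470,69), (472,298) and (310,299). The plate holes are at (381,127) and (388,254). I'll refine these by colour.

```bash
cat >> h.py <<'E'
def jigframe(d):
    "red mark (fence top z=.034, jig y 78) and yellow mark (base top z=.012, jig y ~ -105)"
    h=cv2.cvtColor(d["image"],cv2.COLOR_RGB2HSV)
    red=cv2.inRange(h,(0,150,90),(4,255,255))|cv2.inRange(h,(172,150,90),(180,255,255))
    ctr=lambda m:np.c_[np.nonzero(m)[1],np.nonzero(m)[0]]
    return red,h,ctr
def blobs(m,lo=3):
    n,l,s,c=cv2.connectedComponentsWithStats(m); return [(s[i,4],c[i].round(1),s[i,:4]) for i in range(1,n) if s[i,4]>=lo]
E
python3 - <<'E'
from h import *
import pickle
d=pickle.load(open("w1.pkl","rb"))
red,h,_=jigframe(d)
print("red",[b for b in blobs(red) if b[1][1]<40])
y=cv2.inRange(h,(15,120,60),(32,255,255)); y[:194]=0;y[212:]=0;y[:,:265]=0;y[:,285:]=0
print("yel",blobs(y))
m=orange(d["image"]);m=cv2.morphologyEx(m,cv2.MORPH_CLOSE,np.ones((3,3)))
for c in cv2.findContours(m,0,1)[0]:
    if cv2.contourArea(c)>9000: print("plate",cv2.contourArea(c),cv2.approxPolyDP(c,6,True)[:,0])
r=ray(d,np.array([[411.5,28]])*.64,.034)[0]
g=ray(d,np.array([[428,316]])*.64,.012)[0]
v=(r-g)[:2];print(r,g,np.linalg.norm(v)*1000)
for z,uv in((.020,[[291,80],[310,299]]),(.033,[[470,69],[472,298]]),(.024,[[381,127],[388,254]]),(.034,[[237,30],[243,54],[538,8],[538,37]]),(.012,[[276,332],[539,316]])):
    P=ray(d,np.array(uv)*.64,z)
    yv=v/np.linalg.norm(v);xv=np.array([yv[1],-yv[0]]);o=r[:2]-.078*yv
    print(((P[:,:2]-o)@np.c_[xv,yv]*1000).round(1).tolist())
print("origin",o,"yaw",np.arctan2(xv[1],xv[0]))
E
```

```text
red [(np.int32(43), array([263.3,  17.4]), array([262,  10,   4,  17], dtype=int32))]
yel [(np.int32(107), array([274. , 206.9]), array([265, 196,  20,  16], dtype=int32))]
plate 154470.0 [[  0   0]
 [  0 303]
 [ 20 303]
 [ 25 314]
 [ 50 309]
 [131 242]
 [149 243]
 [153 265]
 [161 261]
 [149 325]
 [154 339]
 [145 338]
 [163 362]
 [192 343]
 [271 346]
 [243 323]
 [249 310]
 [348 362]
 [376 327]
 [357 288]
 [359 247]
 [380 242]
 [429 289]
 [486 314]
 [479 289]
 [511 221]
 [511   0]
 [ 65   0]
 [ 53 105]
 [ 35  88]
 [ 48  93]
 [ 53   0]]
[ 0.51648072 -0.01861824  0.034     ] [ 0.56883514 -0.19301961  0.012     ] 182.09014465226764
[[-75.5, 57.0], [-80.3, -83.4]]
[[33.0, 53.7], [29.0, -87.0]]
[[-22.4, 25.2], [-24.3, -55.2]]
[[-100.7, 84.3], [-99.2, 71.4], [72.9, 83.1], [72.9, 67.9]]
[[-109.0, -108.2], [78.3, -109.8]]
origin [ 0.53890722 -0.09332468] yaw 0.29163569454286975
```

```bash
cat >> h.py <<'E'
O=np.array([.5389,-.0933]);YAW=.287
J=np.array([[np.cos(YAW),-np.sin(YAW)],[np.sin(YAW),np.cos(YAW)]])
def goto(x,y,z): # jig mm -> tool offset from measured pose; also own pose in the jig frame
    o=ctrl.get_obs(); w=np.r_[O+J@np.array([x,y])/1000,z/1000]
    print("tool offset",totool(w-o["tool_pos"]).round(1),"now jig",(J.T@(o["tool_pos"][:2]-O)*1000).round(1),(o["tool_pos"][2]*1000).round(1),"yaw off",np.round((YAW-np.arctan2(*(R.from_rotvec(o["tool_rot"]).as_matrix()[[1,0],1]))+np.pi/2)%np.pi-np.pi/2,3),"F",(J.T@o["contact_force"][:2]).round(1),o["contact_force"][2].round(1),"t",o["t"])
E
python3 -c "
from h import *
goto(-23,-110,30);goto(-23,-110,1)"
```

```text
tool offset [-56.6  -2.8 200.8] now jig [-16.2 -53.9] 230.8 yaw off 0.067 F [0.4 0.4] -0.4 t 2.25
tool offset [-56.6  -2.8 229.8] now jig [-16.2 -53.9] 230.8 yaw off 0.067 F [0.4 0.4] -0.4 t 2.25
```

```bash
python3 -m handwheel '[{"gripper":-1,"offset":[-30,-2,30],"rotation":[0,0,-0.067]},{"gripper":-1,"offset":[-57,-3,70],"rotation":[0,0,-0.067]},{"gripper":-1,"offset":[-57,-3,110],"rotation":[0,0,-0.067]},{"gripper":-1,"offset":[-57,-3,150],"rotation":[0,0,-0.067]},{"gripper":-1,"offset":[-57,-3,185],"rotation":[0,0,-0.067]},{"gripper":-1,"offset":[-57,-3,205],"rotation":[0,0,-0.067]},{"gripper":-1,"offset":[-57,-3,215],"rotation":[0,0,-0.067]},{"gripper":-1,"offset":[-57,-3,215],"rotation":[0,0,-0.067]}]'
python3 - <<'E'
from h import *
goto(-23,-110,1)
d=ctrl.get_image("wrist")
cv2.imwrite("pics/w2.png",cv2.resize(d["image"][:,:,::-1],(800,600),interpolation=cv2.INTER_CUBIC))
E
```

```text
t: 3.25
tool_pos: [0.5486, -0.2055, 0.0166]
tool_rot: [1.879, 2.517, 0.0]
contact_force: [-0.2, 0.5, 0.2]
opening: 0.0857
grip_force: 0.0
tool offset [ 0.3 -0.5 15.6] now jig [ -22.5 -110.3] 16.6 yaw off -0.001 F [-0.1  0.5] 0.2 t 3.25
```

View pics/w2.png

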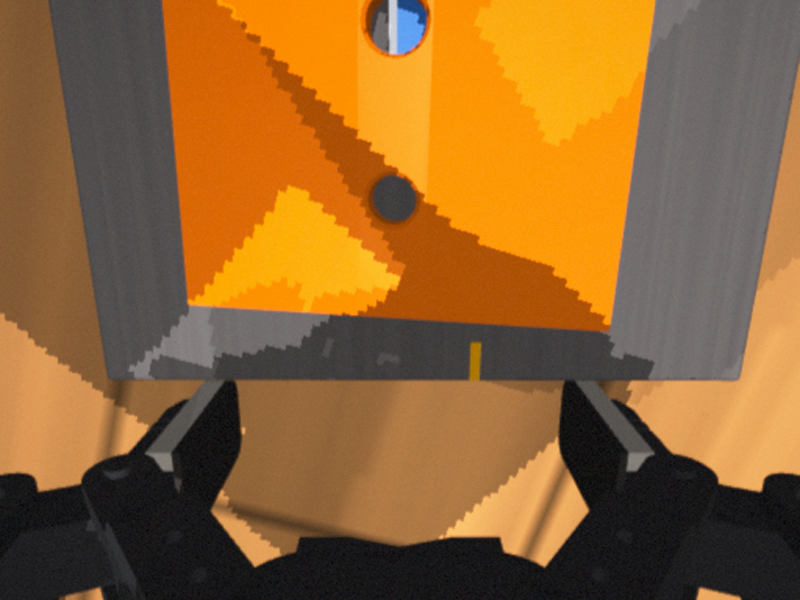

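The fingertips sit level with the base's front edge at (220,380) and (580,380), and both overlap the plate's front edge, which runs from (188,306) to (608,330). I'll lower them and push towards the fence.

```bash
python3 -m handwheel '[{"gripper":-1,"offset":[0,0,8],"rotation":[0,0,0]},{"gripper":-1,"offset":[0,0,15],"rotation":[0,0,0]},{"gripper":-1,"offset":[0,0,15],"rotation":[0,0,0]},{"gripper":-1,"offset":[4,0,15],"rotation":[0,0,0]},{"gripper":-1,"offset":[8,0,15],"rotation":[0,0,0]},{"gripper":-1,"offset":[12,0,15],"rotation":[0,0,0]},{"gripper":-1,"offset":[16,0,15],"rotation":[0,0,0]},{"gripper":-1,"offset":[16,0,15],"rotation":[0,0,0]}]'
python3 -c "
from h import *
goto(-23,-82,1)"
python3 -m handwheel '[{"gripper":-1,"offset":[1,0,0],"rotation":[0,0,0]},{"gripper":-1,"offset":[3,0,0],"rotation":[0,0,0]},{"gripper":-1,"offset":[4,0,0],"rotation":[0,0,0]},{"gripper":-1,"offset":[6,0,0],"rotation":[0,0,0]},{"gripper":-1,"offset":[7,0,0],"rotation":[0,0,0]},{"gripper":-1,"offset":[8,0,0],"rotation":[0,0,0]},{"gripper":-1,"offset":[9,0,0],"rotation":[0,0,0]},{"gripper":-1,"offset":[10,0,0],"rotation":[0,0,0]}]'
python3 - <<'E'
from h import *
goto(-23,-81,1)
d=ctrl.get_image("wrist")
cv2.imwrite("pics/w3.png",cv2.resize(d["image"][:,:,::-1],(800,600),interpolation=cv2.INTER_CUBIC))
E
```

```text
t: 4.3
tool_pos: [0.5438, -0.19, 0.0014]
tool_rot: [-1.879, -2.518, -0.0]
contact_force: [-0.6, 0.5, -0.4]
opening: 0.0856
grip_force: 0.0
tool offset [12.1 -0.3  0.4] now jig [-22.7 -94.1] 1.4 yaw off -0.001 F [-0.5  0.6] -0.4 t 4.3
t: 5.3
tool_pos: [0.541, -0.1808, 0.0014]
tool_rot: [1.879, 2.517, -0.0]
contact_force: [0.2, -1.9, 0.3]
opening: 0.0859
grip_force: 1.1
tool offset [ 3.5 -0.3  0.4] now jig [-22.7 -84.5] 1.4 yaw off -0.001 F [-0.3 -1.9] 0.3 t 5.3
```

View pics/w3.png

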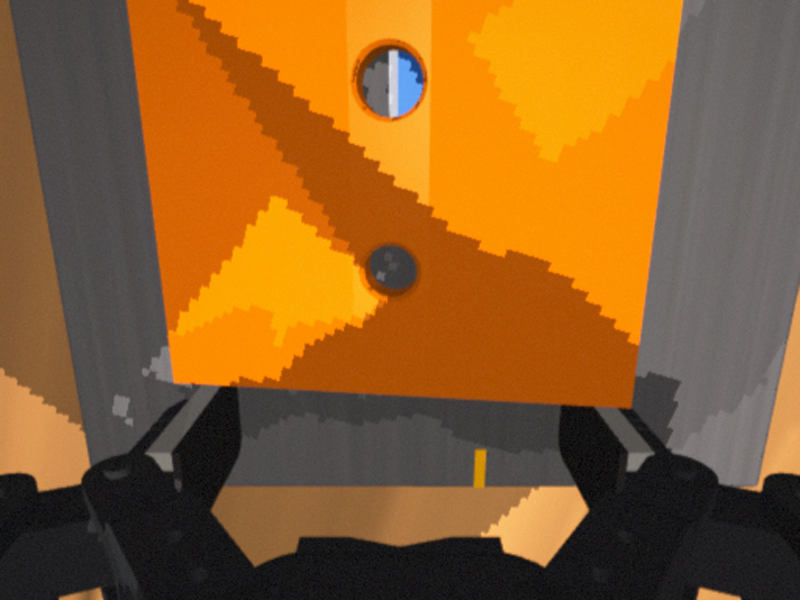

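Both fingertips now touch the plate's front edge at about (215,385) and (590,405). I'll keep pushing gently until the force shows the fence.

```bash
python3 -m handwheel '[{"gripper":-1,"offset":[1,0,0],"rotation":[0,0,0]},{"gripper":-1,"offset":[2,0,0],"rotation":[0,0,0]},{"gripper":-1,"offset":[3,0,0],"rotation":[0,0,0]},{"gripper":-1,"offset":[3,0,0],"rotation":[0,0,0]},{"gripper":-1,"offset":[4,0,0],"rotation":[0,0,0]},{"gripper":-1,"offset":[4,0,0],"rotation":[0,0,0]},{"gripper":-1,"offset":[4.5,0,0],"rotation":[0,0,0]},{"gripper":-1,"offset":[4.5,0,0],"rotation":[0,0,0]}]'
python3 - <<'E'
from h import *
goto(-23,-81,1)
import pickle
d=ctrl.get_image("top");pickle.dump(d,open("t2.pkl","wb"))
d=ctrl.get_image("scene")
cv2.imwrite("pics/s2.png",cv2.resize(d["image"][170:270,160:300,::-1],None,fx=5,fy=5,interpolation=cv2.INTER_CUBIC))
E
```

```text
t: 6.35
tool_pos: [0.5398, -0.1767, 0.0014]
tool_rot: [1.88, 2.517, -0.0]
contact_force: [0.4, -3.5, 0.6]
opening: 0.0854
grip_force: 1.5
tool offset [-0.8 -0.3  0.4] now jig [-22.7 -80.2] 1.4 yaw off -0.001 F [-0.6 -3.5] 0.6 t 6.35
```

View pics/s2.png

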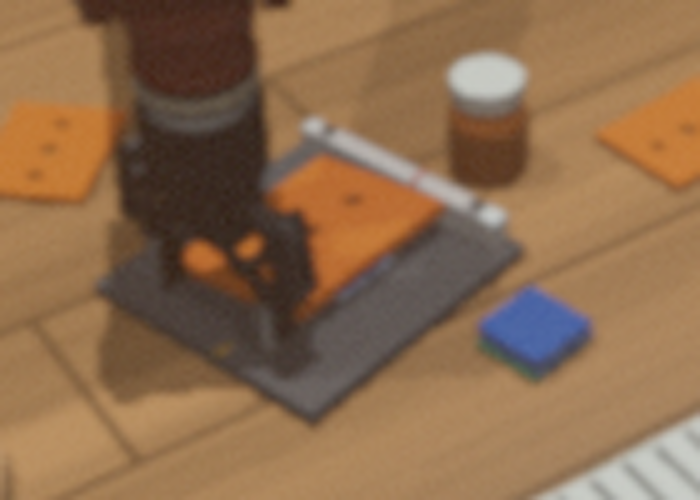

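The plate, still tilted up at its near (+x) edge (300,310)–(440,210), is close to the fence. There is no fence reaction yet, so I'll continue in small steps.

```bash
python3 -m handwheel '[{"gripper":-1,"offset":[0.5,0,0],"rotation":[0,0,0]},{"gripper":-1,"offset":[1,0,0],"rotation":[0,0,0]},{"gripper":-1,"offset":[1,0,0],"rotation":[0,0,0]},{"gripper":-1,"offset":[1.5,0,0],"rotation":[0,0,0]},{"gripper":-1,"offset":[1.5,0,0],"rotation":[0,0,0]},{"gripper":-1,"offset":[2,0,0],"rotation":[0,0,0]},{"gripper":-1,"offset":[2,0,0],"rotation":[0,0,0]},{"gripper":-1,"offset":[2,0,0],"rotation":[0,0,0]}]'
python3 -c "
from h import *
import pickle
goto(-23,-81,1)
d=ctrl.get_image('wrist');pickle.dump(d,open('w4.pkl','wb'))
h=cv2.cvtColor(d['image'],cv2.COLOR_RGB2HSV)
k=cv2.inRange(h,(0,0,0),(180,255,255))
# hole positions in image: non-orange blobs enclosed by the plate
m=cv2.bitwise_not(orange(d['image']))
for n,c,s in blobs(m,60):
    if n<4000 and 200<c[0]<300: print(n,c,s,(J.T@(ray(d,c,.026)[0,:2]-O)*1000).round(1))
"
```

```text
t: 7.45
tool_pos: [0.5397, -0.1766, 0.0017]
tool_rot: [1.878, 2.514, -0.003]
contact_force: [1.1, -9.3, -1.3]
opening: 0.0855
grip_force: 4.9
tool offset [-0.9 -0.2  0.7] now jig [-22.8 -80.1] 1.7 yaw off -0.001 F [-1.6 -9.2] -1.3 t 7.45
1429 [250.7  52.2] [232  30  39  46] [-24.5   1. ]
690 [251.2 171.2] [236 157  31  30] [-24.5 -38.4]
```

The force rose to 9 N with no further travel, so the plate is against the fence. Its guide hole measures at jig (-24.5, +1) and hole_b at (-24.5, -38.4), so the plate is square. Now I'll back off, rise, turn 90° and move round to the -x side.

```bash
python3 -m handwheel '[{"gripper":-1,"offset":[-12,0,0],"rotation":[0,0,0]},{"gripper":-1,"offset":[-24,0,-15],"rotation":[0,0,0]},{"gripper":-1,"offset":[-24,-10,-65],"rotation":[0,0,0]},{"gripper":-1,"offset":[-10,-40,-80],"rotation":[0,0,0.18]},{"gripper":-1,"offset":[20,-60,-80],"rotation":[0,0,0.36]},{"gripper":-1,"offset":[50,-80,-80],"rotation":[0,0,0.54]},{"gripper":-1,"offset":[79,-91,-80],"rotation":[0,0,0.72]},{"gripper":-1,"offset":[79,-91,-80],"rotation":[0,0,0.9]}]'
python3 -m handwheel '[{"gripper":-1,"offset":[0,0,0],"rotation":[0,0,0.18]},{"gripper":-1,"offset":[0,0,0],"rotation":[0,0,0.36]},{"gripper":-1,"offset":[0,0,0],"rotation":[0,0,0.54]},{"gripper":-1,"offset":[0,0,0],"rotation":[0,0,0.67]},{"gripper":-1,"offset":[0,0,0],"rotation":[0,0,0.67]},{"gripper":-1,"offset":[0,0,0],"rotation":[0,0,0.67]},{"gripper":-1,"offset":[0,0,0],"rotation":[0,0,0.67]},{"gripper":-1,"offset":[0,0,0],"rotation":[0,0,0.67]}]'
python3 - <<'E'
from h import *
YAW+=0
goto(-110,0,1)
d=ctrl.get_image("wrist")
cv2.imwrite("pics/w5.png",cv2.resize(d["image"][:,:,::-1],(800,600),interpolation=cv2.INTER_CUBIC))
o=ctrl.get_obs();M=R.from_rotvec(o["tool_rot"]).as_matrix();print("toolx yaw",np.arctan2(M[1,0],M[0,0]),o["q"])
E
```

```text
t: 8.5
tool_pos: [0.4284, -0.1233, 0.0817]
tool_rot: [-2.79, -1.442, -0.001]
contact_force: [0.2, 0.3, 0.3]
opening: 0.0855
grip_force: 0.0
t: 9.5
tool_pos: [0.4294, -0.1246, 0.0813]
tool_rot: [-3.109, -0.453, 0.0]
contact_force: [0.4, 0.4, 0.0]
opening: 0.0855
grip_force: 0.0
tool offset [ 3.8  1.  80.3] now jig [-113.8    1. ] 81.3 yaw off 1.568 F [0.5 0.2] 0.0 t 9.5
toolx yaw 0.2892282543390231 [-4.49126777e-01 -2.45481623e-01  2.15109423e+00  4.71010042e-05
  1.23613298e+00  8.32425827e-01]
```

View pics/w5.png

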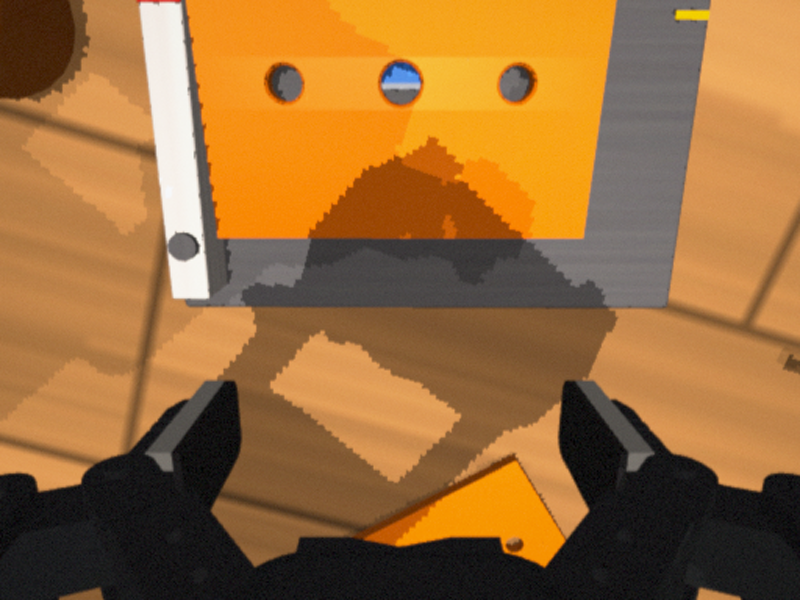

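The plate is square against the fence, with its holes at (284,82), (400,82) and (517,82). The line of marks lies about 25 mm further on, and the fingers face the -x edge. I'll lower them and push towards +x.

```bash
python3 -m handwheel '[{"gripper":-1,"offset":[0,4,25],"rotation":[0,0,0]},{"gripper":-1,"offset":[0,4,55],"rotation":[0,0,0]},{"gripper":-1,"offset":[0,4,75],"rotation":[0,0,0]},{"gripper":-1,"offset":[0,4,80],"rotation":[0,0,0]},{"gripper":-1,"offset":[4,4,80],"rotation":[0,0,0]},{"gripper":-1,"offset":[10,4,80],"rotation":[0,0,0]},{"gripper":-1,"offset":[15,4,80],"rotation":[0,0,0]},{"gripper":-1,"offset":[18,4,80],"rotation":[0,0,0]}]'
python3 -c "
from h import *
goto(-66,-3,1.5)"
```

```text
t: 10.55
tool_pos: [0.4487, -0.1234, 0.0019]
tool_rot: [3.108, 0.453, 0.002]
contact_force: [-0.7, -0.4, -0.2]
opening: 0.0853
grip_force: 0.0
tool offset [29.  -0.2  0.4] now jig [-95.   -3.3] 1.9 yaw off 1.569 F [-0.8 -0.2] -0.2 t 10.55
```

Now push: 24 mm, watching the force.

```bash
python3 -m handwheel '[{"gripper":-1,"offset":[3,0,0],"rotation":[0,0,0]},{"gripper":-1,"offset":[6,0,0],"rotation":[0,0,0]},{"gripper":-1,"offset":[8,0,0],"rotation":[0,0,0]},{"gripper":-1,"offset":[10,0,0],"rotation":[0,0,0]},{"gripper":-1,"offset":[12,0,0],"rotation":[0,0,0]},{"gripper":-1,"offset":[14,0,0],"rotation":[0,0,0]},{"gripper":-1,"offset":[16,0,0],"rotation":[0,0,0]},{"gripper":-1,"offset":[18,0,0],"rotation":[0,0,0]}]'
python3 -c "
from h import *
goto(-66,-3,1.5)"
python3 -m handwheel '[{"gripper":-1,"offset":[1,0,0],"rotation":[0,0,0]},{"gripper":-1,"offset":[2,0,0],"rotation":[0,0,0]},{"gripper":-1,"offset":[3,0,0],"rotation":[0,0,0]},{"gripper":-1,"offset":[4,0,0],"rotation":[0,0,0]},{"gripper":-1,"offset":[5,0,0],"rotation":[0,0,0]},{"gripper":-1,"offset":[6,0,0],"rotation":[0,0,0]},{"gripper":-1,"offset":[7,0,0],"rotation":[0,0,0]},{"gripper":-1,"offset":[7,0,0],"rotation":[0,0,0]}]'
python3 - <<'E'
from h import *
goto(-66,-3,1.5)
d=ctrl.get_image("wrist")
cv2.imwrite("pics/w6.png",cv2.resize(d["image"][:,:,::-1],(800,600),interpolation=cv2.INTER_CUBIC))
E
```

```text
t: 11.55
tool_pos: [0.4651, -0.1181, 0.0012]
tool_rot: [-3.109, -0.452, 0.0]
contact_force: [-4.0, -1.7, 1.8]
opening: 0.0857
grip_force: 2.2
tool offset [11.8  0.1 -0.3] now jig [-77.8  -2.9] 1.2 yaw off 1.569 F [-4.4 -0.5] 1.8 t 11.55
t: 12.55
tool_pos: [0.4725, -0.1161, 0.0016]
tool_rot: [3.109, 0.452, 0.002]
contact_force: [-0.5, -0.3, 0.3]
opening: 0.0856
grip_force: 0.0
tool offset [ 4.1 -0.1  0.1] now jig [-70.1  -3.1] 1.6 yaw off 1.569 F [-0.6 -0.1] 0.3 t 12.55
```

View pics/w6.png

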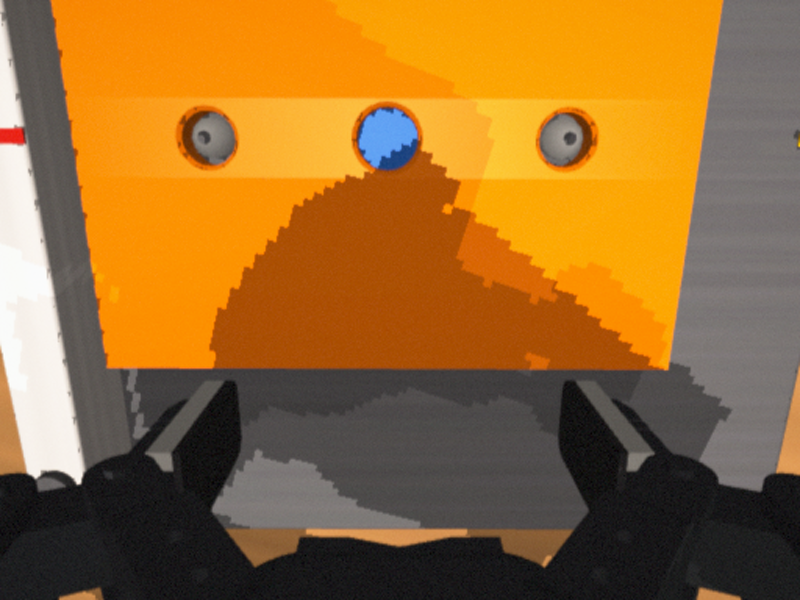

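Both pins are visible inside their holes at (205,137) and (568,137), level with the red mark, and the contact force has gone to zero. The plate has dropped. I'll retract and check.

```bash
python3 -m handwheel '[{"gripper":-1,"offset":[-10,0,0],"rotation":[0,0,0]},{"gripper":-1,"offset":[-20,0,-10],"rotation":[0,0,0]},{"gripper":-1,"offset":[-40,0,-50],"rotation":[0,0,0]},{"gripper":-1,"offset":[-40,0,-100],"rotation":[0,0,0]},{"gripper":-1,"offset":[-40,0,-150],"rotation":[0,0,0]},{"gripper":-1,"offset":[-40,0,-190],"rotation":[0,0,0]},{"gripper":-1,"offset":[-40,0,-200],"rotation":[0,0,0]},{"gripper":-1,"offset":[-40,0,-200],"rotation":[0,0,0]}]'
python3 - <<'E'
from h import *
goto(0,0,0)
d=ctrl.get_image("wrist")
cv2.imwrite("pics/w7.png",cv2.resize(d["image"][:,:,::-1],(800,600),interpolation=cv2.INTER_CUBIC))
m=cv2.bitwise_not(orange(d["image"]))
for n,c,s in blobs(m,30):
    if n<600 and c[1]<250: print(n,c,s,(J.T@(ray(d,c,.02)[0,:2]-O)*1000).round(1))
d=ctrl.get_image("scene")
cv2.imwrite("pics/s3.png",cv2.resize(d["image"][170:270,160:300,::-1],None,fx=5,fy=5,interpolation=cv2.INTER_CUBIC))
E
```

```text
t: 13.6
tool_pos: [0.4332, -0.1276, 0.2009]
tool_rot: [3.109, 0.452, 0.0]
contact_force: [-0.3, 0.6, -0.7]
opening: 0.0854
grip_force: 0.0
tool offset [111.1  -2.8 201. ] now jig [-111.1   -3. ] 200.9 yaw off 1.569 F [-0.1  0.6] -0.7 t 13.6
223 [252.4  43.2] [245  35  16  17] [-1.  -0.1]
140 [206.8  42.8] [201  37  13  13] [-0.7 39.8]
139 [297.8  43.3] [292  37  13  14] [ -1.  -39.9]
```

View pics/w7.png

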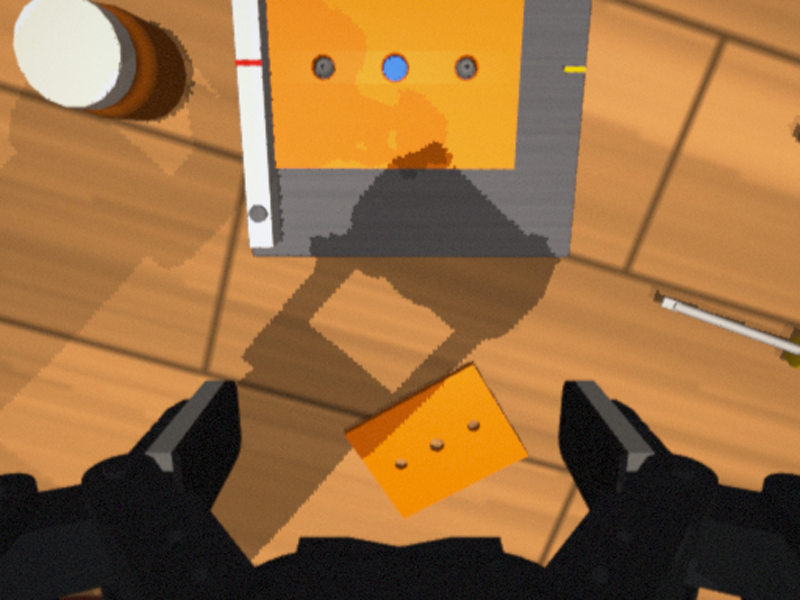

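View pics/s3.png

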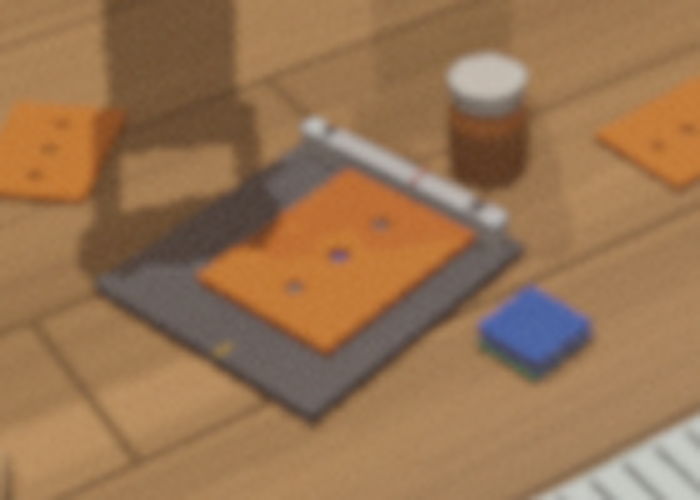

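Both views show the plate flat, with a pin in each hole: (323,67) and (466,67) in the wrist view. Its centre measures at jig (-1, 0) mm, it is square to the jig, and the bystanders are where they were.

```bash
python3 -c "
from station import ctrl
print(ctrl.finish_job())"
```

```text
the job is handed in; nothing more can be done
None
```

I pushed the drill guide plate against the fence and along it until it dropped over both pins. The last images show it flat and square, about 1 mm from centre, with nothing else disturbed; the job is handed in, but no verdict was returned.

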